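Pump the fan lubricator until its indicator pin is out

ROBOT

A 6-joint arm with a two-finger parallel gripper is mounted at the origin on the work surface. World frame = base frame: x ahead of the robot, y to its left, z up, the work surface at z = 0. Lengths are in m, angles in rad, forces in N, time in s.
With the tool pointing down it reaches from about 0.425 to 0.95 m from the base axis. Payload 3.5 kg.
Tool frame: the origin (TCP) lies at the very end of the fingers, on their centre line; the grasp point (between the pads) lies 19 mm behind it; x points along the fingers, z is the direction in which the jaws open and shut, and the axes are right-handed (so a half turn about x gives the same grasp; the last joint's range is limited). The gripper opens to 85 mm and grips with 20 to 120 N. Pads are 22 mm wide; open, the fingers measure 114 mm over their backs; the gripper's body (76 mm by 85 mm) begins 54 mm behind the grasp point. The pads swing forward as they close: fully open they stand 13 mm farther back than shut.
Start: joints at [1.062, 0.286, 1.577, -0, 1.279, -0.15], TCP at [0.237, 0.632, 0.231] pointing down, gripper open.
Joint ranges: [-2.77, 2.77], [-0.9, 2.22], [0.21, 2.48], [-1.53, 4.67], [0.24, 2.81], [-2.84, 2.84]. Speed limits (rad/s): [2.79, 2.79, 3.14, 3.14, 3.14, 3.14].

INTERFACE

Orientations are given as a unit quaternion [x, y, z, w].
In Python, from plant import ctrl, cams gives the robot as it stands.
- The arm moves only by the tool play_rows, never from a script. Its argument "rows" is a list of rows, each a list of 3 entries, a list of its own where there are three numbers: the opening in per cent of the stroke, from 0 (shut) to 100 (fully open), then the shift along the tool's x, y, z in units of 0.3 m (1.0 is 0.3 m), then the turn, a rotation vector about the tool's x, y, z in units of pi/2 rad (1.0 is pi/2 rad). A call has 1 to 10 rows; each row is the pose to reach, as a shift and turn from the pose commanded when the call began, along the tool's axes at that moment; what a row does not reach only later rows make up. A row lasts 1/12 s, in which the tool goes at most 41.7 mm and 7.16 degrees, less where a joint would pass 70% of its speed; a pose out of reach is approached as far as the arm can. A call with a number of a shift or a turn outside -1 to 1 is refused whole. A call with a gripper value outside its range is refused whole. The fingers move at their own pace and stop on an object; "force" is the grip in N (left out, the last holds). Time passes only in rows, so rows that repeat a pose let the fingers close. It gives the time, the measured TCP pose, the force and the opening at its end, in the units of the state.
- ctrl.get_state(): the state, without advancing time (a new reading comes with each control period).
- cams.read_camera(name): name is "scene" or "top" or "wrist"; returns a dict with "color" (400x640x3 uint8, red, green, blue), "fx", "fy", "cx", "cy" (pixels), "view" (4x4, takes a point from world to camera coordinates). Camera axes: x right, y down, z forward; pixel columns grow to the right and rows downward; lengths in m; the calibration is good to about 2 mm. A picture is of the moment at which its call begins. There is no depth.
- ctrl.sign_off(): hands the job in, once; it reports no verdict.
The state is a dict: "time": time; "qpos": joint angles; "dq": joint speeds; "joint_efforts": joint torques, N m; "eef_pos": TCP position; "tcp_rot": TCP orientation; "contact_force": force on the tool from outside, world axes, zero at the start; "wrist_torque": the same for the moment, N m; "opening": opening from 0.0 (shut) to 1.0 (fully open).
Only numpy, scipy, OpenCV 4.12 (cv2) and the standard library are available. Lean on these libraries where they do the work, as an engineer would, in place of code of your own. Each camera call takes 0.05 s, during which the arm holds its last target. There are 200 camera calls.

TASK

Grease the drying-room fans: with the fingertips push the lubricator pump's round hand plunger down by full strokes, letting it spring all the way up after each, until the steel indicator pin beside it stands fully out with the black ring at its foot showing above the brass collar, and then stop without a stroke more. Never touch the pin itself, do not press the stop button on the fan control box, do not ram or squeeze the plunger, and leave the fruit, can and tools where they lie. Finish with the plunger up and let go.

Things in the scene. Friction and masses are not known exactly. Their poses are not given: they have to be found in the camera images.
- pump: Fixed lubricator pump: aluminium block 85 x 190 x 87 mm on a dark steel foot plate 130 x 230 x 8 mm, block top 95 mm above the table. Origin: centre of the foot plate's underside, on the table; z up, y along the block's long side. The plunger is at y = +50 mm, the pin at y = -50 mm (both x = 0); a filler plug 10 mm high stands between them.
- plunger_top (a point): Centre of the top of the black round plunger cap (72 mm across, 17 mm thick, slightly domed, nearly flat over the middle 50 mm), moving with it: 148 mm above the table when up, 123 mm when fully down. It stands on an 18 mm steel stem. Press it straight down here.
- plunger (a joint): Plunger depth in m: 0 up, 0.025 at its hard bottom stop. A spring pushes it up with about 8 N when up and 14 N when down (plus 4 N for each 50 mm/s of pressing speed); let go, it rises in about 0.4 s. Each stroke 18 mm or deeper that is then let all the way up to 0 feeds the pin one step, on the way up; shallow strokes may feed nothing.
- pin_top (a point): Centre of the flat top of the upright steel indicator pin, 12 mm thick, in a brass collar 26 mm across whose top is 101 mm above the table. The pin's top is 103 mm above the table at joint 0 and 163 mm when fully out. A 7 mm black ring on the pin, 51 to 58 mm below its top, then shows above the collar.
- pin (a joint): How far the indicator pin is out, in m: starts anywhere from 0 to 0.024, steps to multiples of 0.012 (one step a full stroke; the first may be anything up to 0.017), fully out at 0.060. Three to five strokes are needed. It stays where it is between strokes.
- fan_box: Fixed grey fan control box 110 x 160 x 70 mm, not to be operated. Origin: centre of its underside on the table; its stop button is at y = +45 mm, two black buttons, fixed, at y = -50 mm. The pump and the box stand one to the left and one to the right.
- fan_stop (a joint): Depth of the box's round stop button (36 mm across) in m: 0 out, 0.006 pressed. Leave it alone.
- persimmon_a: Loose persimmon, 68 mm across, 56 mm high, beside the pump. Origin: centre of its underside.
- persimmon_b: Loose persimmon, 62 mm across, 52 mm high, beside the pump. Origin: centre of its underside.
- persimmon_c: Loose persimmon, 72 mm across, 59 mm high, beside the fan box. Origin: centre of its underside.
- grease_can: Loose steel can, 66 mm across, 85 mm high. Origin: centre of its underside.
- wrench: Loose wrench, 170 mm long, lying along its x axis.
- screwdriver: Loose screwdriver, 190 mm long, lying along its x axis beside the fan box.

How it is judged:
By the outcome, as a careful person would: the job done as asked, in the order asked, and still so for the second after the job is handed in, with the robot touching nothing.
It also fails if it takes over 51 s, if anything falls off the work surface, if the arm or the gripper's body presses on something with over 40 N, if the wrist force passes 120 N, or if a joint passes its speed limit or range.

## Working session

There is one attempt and no reset: what is moved stays moved. The work goes in short steps, Python scripts to look and compute and a tool call to move; the robot and the scene stay as the last step left them, time stands still between calls to the robot, and variables do not carry over. Pictures are saved under pics/ and viewed, about 8 in all and at most 12, crops included, and the job is handed in when it is done.

Besides the shell and the picture viewer there is one more tool, called as name(argument=value, ...), one argument or row to a line, values as JSON. play_rows: Moves the arm, as the interface text tells. Shifts and turns lie within -1 to 1; 1 stands for 0.3 m of shift or pi/2 rad of turn. Its arguments: {"type":"object","properties":{"rows":{"type":"array"},"force":{"type":"number"}},"required":["rows"]}

```bash
mkdir -p pics; cat > h.py <<'E'
import numpy as np, cv2
from plant import ctrl, cams
def shot(n,f):
    c=cams.read_camera(n); cv2.imwrite(f'pics/{f}.png',c['color'][:,:,::-1]); np.savez(f'pics/{f}.npz',**c); return c
def ray(c,u,v):
    V=np.array(c['view']);R,t=V[:3,:3],V[:3,3]
    return -R.T@t, R.T@np.array([(u-c['cx'])/c['fx'],(v-c['cy'])/c['fy'],1])
def onz(c,u,v,z):
    o,d=ray(c,u,v); return o+d*(z-o[2])/d[2]
def proj(c,p):
    V=np.array(c['view']);q=V[:3,:3]@np.array(p)+V[:3,3]; return c['cx']+c['fx']*q[0]/q[2], c['cy']+c['fy']*q[1]/q[2]
E
python3 - <<'E'
from h import *
a=shot('top','top0');b=shot('scene','scene0')
print(ctrl.get_state())
for c in(a,b): print(ray(c,320,200))
E
```

```text
{'time': 0.1, 'qpos': array([ 1.06199137e+00,  2.87121312e-01,  1.57799607e+00, -3.13738548e-05,
        1.27858838e+00, -1.49997014e-01]), 'dq': array([ 0.00014897, -0.0004789 , -0.00401725,  0.00106679, -0.00050049,
       -0.00108813]), 'joint_efforts': array([ 1.72905511e-03, -4.07301772e+01, -2.93696237e+01, -1.24588669e-04,
        3.42404630e-03,  1.91505512e-05]), 'eef_pos': array([0.23672517, 0.63151227, 0.23007469]), 'tcp_rot': array([-0.40309448,  0.58186062,  0.40241743,  0.58052845]), 'contact_force': array([-0.41710498, -0.42563533,  0.06418146]), 'wrist_torque': array([-0.03122118,  0.00567357,  0.0019337 ]), 'opening': 1.0008135100338187}
(array([ 0.40786194, -0.01226004,  0.93019762]), array([ 0.171909  , -0.03646678, -0.98455143]))
(array([ 0.88279499, -0.33339438,  0.73322086]), array([-0.39356052,  0.39430181, -0.83050208]))
```

View pics/top0.png

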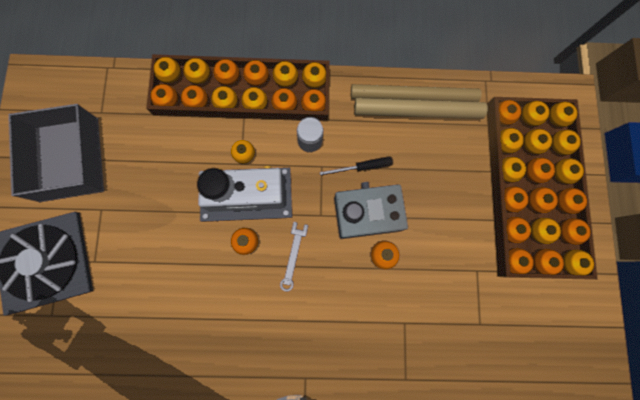

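View pics/scene0.png

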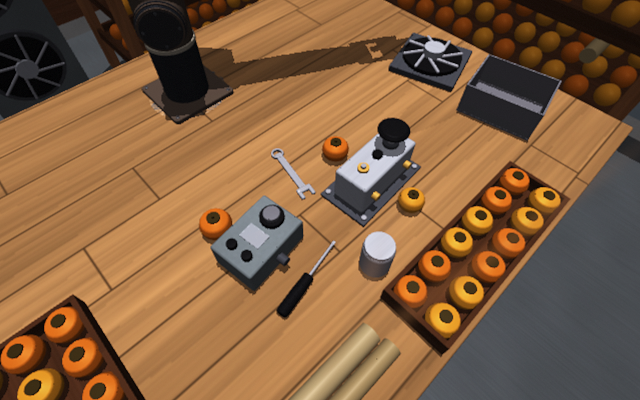

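The top view shows the plunger cap at about (214,184) and the pin collar at (262,185), with the fan box on the right at (370,210). In the scene view the cap is at (394,130) and the pin at (363,168).

```bash
python3 - <<'E'
from h import *
a=dict(np.load('pics/top0.npz'));b=dict(np.load('pics/scene0.npz'))
P=[]
for c,(u,v),nm in((a,(214,184),'t'),(b,(394,130),'s')):
    m=(c['color'].max(2)<48).astype(np.uint8)
    w=np.zeros_like(m);cv2.circle(w,(u,v),24,1,-1);m&=w
    m=cv2.morphologyEx(m,cv2.MORPH_OPEN,np.ones((5,5)))
    n,l,s,ct=cv2.connectedComponentsWithStats(m);k=l[v,u];cn=max(cv2.findContours((l==k).astype(np.uint8),0,1)[0],key=len)
    e=cv2.fitEllipse(cn);print(nm,s[k],ct[k],e); P.append(ct[k])
    print('onz .140',onz(c,*ct[k],.14))
A=[];B=[]
for c,p in((a,P[0]),(b,P[1])):
    o,d=ray(c,*p);d/=np.linalg.norm(d);M=np.eye(3)-np.outer(d,d);A.append(M);B.append(M@o)
X=np.linalg.lstsq(np.vstack(A),np.hstack(B),rcond=None)[0];print('tri',X)
# collar yellow
for c,(u,v) in((a,(262,185)),(b,(363,168))):
    h=cv2.cvtColor(c['color'],cv2.COLOR_RGB2HSV);m=((h[...,0]>15)&(h[...,0]<35)&(h[...,1]>110)).astype(np.uint8)
    w=np.zeros_like(m);cv2.circle(w,(u,v),10,1,-1);m&=w;x,y,ww,hh=cv2.boundingRect(m);print('collar',x,y,ww,hh,onz(c,x+ww/2-.5,y+hh/2-.5,.1))
i=cv2.resize(a['color'][150:230,180:310],None,fx=5,fy=5,interpolation=2);j=cv2.resize(b['color'][100:230,310:440],(400,400),interpolation=2)
j=cv2.copyMakeBorder(j,0,0,0,250,0);o=np.vstack([i[:, :650],j[:200+200]]);cv2.imwrite('pics/z.png',cv2.resize(o,(487,600))[:,:,::-1])
E
```

```text
t [198 169  31  30 733] [212.86766712 183.24010914] ((212.8936767578125, 183.27830505371094), (28.982925415039062, 30.61998176574707), 65.57809448242188)
onz .140 [0.57629048 0.19172187 0.14      ]
s [378 119  32  30 683] [393.03660322 131.73938507] ((392.9317932128906, 132.07638549804688), (28.695581436157227, 30.307025909423828), 69.604248046875)
onz .140 [0.58227679 0.18628193 0.14      ]
tri [0.57802576 0.19382653 0.1315109 ]
collar 256 180 11 11 [0.58387157 0.09259975 0.1       ]
collar 358 163 11 10 [0.58569768 0.09273783 0.1       ]
```

View pics/z.png

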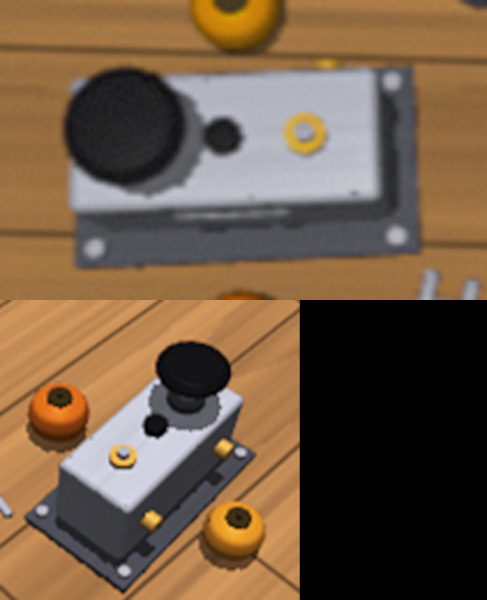

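The crops agree with the sizes given: cap to collar measures 99 mm against 100 mm. The plunger centre is about (0.579, 0.192) and the pin is almost fully in. Next is the shift in tool axes.

```bash
cat >> h.py <<'E'
from scipy.spatial.transform import Rotation as Ro
def rel(t):
    s=ctrl.get_state();R=Ro.from_quat(s['tcp_rot']);print(s['time'],s['eef_pos'],s['contact_force'].round(2),s['opening']);print(R.as_matrix().round(4));return (R.inv().apply(np.array(t)-s['eef_pos'])/.3).round(4)
E
python3 - <<'E'
from h import *
print(rel([.579,.192,.18]))
E
```

```text
0.1 [0.23672517 0.63151227 0.23007469] [-0.42 -0.43  0.06] 1.0008135100338187
[[-1.000e-03 -9.363e-01  3.511e-01]
 [-1.900e-03  3.512e-01  9.363e-01]
 [-1.000e+00  3.000e-04 -2.100e-03]]
[ 0.1685 -1.5828 -0.9708]
```

play_rows(
  rows=[
    [0,[0,-0.8,-0.5],[0,0,0]],
    [0,[0,-0.8,-0.5],[0,0,0]],
    [0,[0,-0.8,-0.5],[0,0,0]],
    [0,[0,-0.8,-0.5],[0,0,0]],
    [0,[0,-0.8,-0.5],[0,0,0]],
    [0,[0,-0.8,-0.5],[0,0,0]],
    [0,[0,-0.8,-0.5],[0,0,0]],
    [0,[0,-0.8,-0.5],[0,0,0]],
    [0,[0,-0.8,-0.5],[0,0,0]],
  ],
  force=20,
)

```text
time: 0.85
eef_pos: [0.4099, 0.4058, 0.2309]
tcp_rot: [-0.402, 0.582, 0.402, 0.582]
contact_force: [0.6, -0.7, -0.2]
opening: -0.0
```

play_rows(
  rows=[
    [0,[0,-0.783,-0.471],[0,0,0]],
    [0,[0,-0.783,-0.471],[0,0,0]],
    [0,[0,-0.783,-0.471],[0,0,0]],
    [0,[0,-0.783,-0.471],[0,0,0]],
    [0,[0,-0.783,-0.471],[0,0,0]],
    [0,[0,-0.783,-0.471],[0,0,0]],
    [0,[0,-0.783,-0.471],[0,0,0]],
    [0,[0.1,-0.783,-0.471],[0,0,0]],
    [0,[0.17,-0.783,-0.471],[0,0,0]],
    [0,[0.17,-0.783,-0.471],[0,0,0]],
  ],
)

```text
time: 1.68
eef_pos: [0.576, 0.1927, 0.1742]
tcp_rot: [-0.401, 0.584, 0.405, 0.578]
contact_force: [-0.4, 0.6, -0.9]
opening: -0.001
```

```bash
python3 - <<'E'
from h import *
print(rel([.579,.192,.18]))
a=shot('top','t1');b=shot('scene','s1');w=shot('wrist','w1')
o=np.vstack([np.hstack([a['color'][100:300,130:410],b['color'][50:250,280:480]]),cv2.resize(w['color'],(480,300))])
cv2.imwrite('pics/c1.png',cv2.resize(o,None,fx=1.2,fy=1.2)[:,:,::-1])
E
```

```text
1.6833 [0.57596543 0.19271202 0.17422628] [-0.42  0.59 -0.88] -0.0007101886800824522
[[-0.0107 -0.9364  0.3507]
 [-0.0012  0.3507  0.9365]
 [-0.9999  0.0096 -0.0049]]
[-0.0194 -0.0101  0.0012]
```

View pics/c1.png

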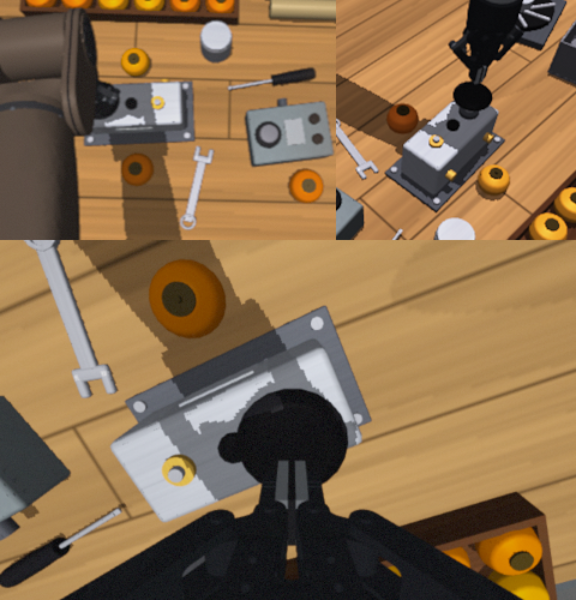

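The tip is above the cap, and the pin is visible in all three cameras (wrist view about (178,473) in the crop). I'll go down to just above the cap.

play_rows(
  rows=[
    [0,[0.03,-0.005,0],[0,0,0]],
    [0,[0.05,-0.005,0],[0,0,0]],
    [0,[0.07,-0.005,0],[0,0,0]],
    [0,[0.07,-0.005,0],[0,0,0]],
    [0,[0.07,-0.005,0],[0,0,0]],
  ],
)

```text
time: 2.25
eef_pos: [0.5804, 0.192, 0.1588]
tcp_rot: [-0.403, 0.581, 0.403, 0.581]
contact_force: [0.9, 0.6, -0.1]
opening: 0.002
```

play_rows(
  rows=[
    [0,[0.02,0,0],[0,0,0]],
    [0,[0.035,0,0],[0,0,0]],
    [0,[0.05,0,0],[0,0,0]],
    [0,[0.065,0,0],[0,0,0]],
    [0,[0.08,0,0],[0,0,0]],
    [0,[0.095,0,0],[0,0,0]],
    [0,[0.11,0,0],[0,0,0]],
    [0,[0.11,0,0],[0,0,0]],
    [0,[0.11,0,0],[0,0,0]],
  ],
)

```text
time: 3.0
eef_pos: [0.5811, 0.1921, 0.1294]
tcp_rot: [-0.403, 0.581, 0.403, 0.581]
contact_force: [-5.4, -0.5, 12.9]
opening: -0.0
```

play_rows(
  rows=[
    [0,[0.01,0,0],[0,0,0]],
    [0,[0.01,0,0],[0,0,0]],
  ],
)

```text
time: 3.17
eef_pos: [0.5812, 0.1921, 0.1266]
tcp_rot: [-0.403, 0.581, 0.403, 0.581]
contact_force: [-5.4, -1.5, 12.8]
opening: 0.004
```

play_rows(
  rows=[
    [0,[-0.02,0,0],[0,0,0]],
    [0,[-0.05,0,0],[0,0,0]],
    [0,[-0.08,0,0],[0,0,0]],
    [0,[-0.12,0,0],[0,0,0]],
    [0,[-0.12,0,0],[0,0,0]],
    [0,[-0.12,0,0],[0,0,0]],
    [0,[-0.12,0,0],[0,0,0]],
  ],
)

```text
time: 3.75
eef_pos: [0.5804, 0.1919, 0.1588]
tcp_rot: [-0.403, 0.581, 0.403, 0.581]
contact_force: [0.6, -0.2, -0.0]
opening: 0.001
```

```bash
cat >> h.py <<'E'
def look(k):
    # pin height: top-plane collar position known; make a combined crop of pin in scene+wrist
    s=ctrl.get_state();print(s['time'],s['eef_pos'],s['contact_force'].round(1))
    b=shot('scene','s%d'%k);w=shot('wrist','w%d'%k);a=shot('top','t%d'%k)
    f=lambda c,x,y,n:cv2.resize(c['color'][y-n:y+n,x-n:x+n],(390,390),interpolation=2)
    u,v=map(int,proj(b,[.5848,.0926,.12]));p,q=map(int,proj(w,[.5848,.0926,.12]))if 0 else (0,0)
    o=np.hstack([f(b,u,v,32),cv2.resize(w['color'][200:400,60:260],(390,390))]);cv2.imwrite('pics/k%d.png'%k,o[:,:,::-1])
    for j in range(6): print(.012*j, np.round(proj(b,[.5848,.0926,.103+.012*j]),1)-[u-32,v-32],end=' ')
E
python3 -c "
from h import *
look(2)"
```

```text
3.75 [0.58042538 0.19190891 0.15876368] [ 0.6 -0.2 -0. ]
0.0 [31.8 37.4] 0.012 [32.4 33.8] 0.024 [33.  30.2] 0.036000000000000004 [33.7 26.4] 0.048 [34.3 22.6] 0.06 [35.  18.6]
```

View pics/k2.png

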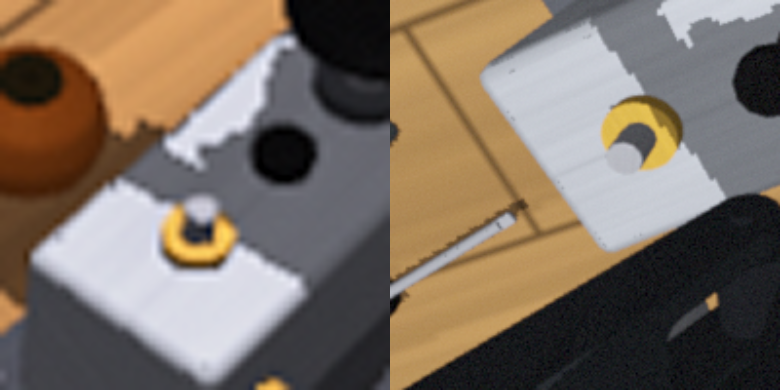

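The stroke fed one step. The pin top in the scene crop is at (202,207), which puts the pin at about 0.012, so four more strokes should be needed. I'll make two more and look again.

play_rows(
  rows=[
    [0,[0.03,0,0],[0,0,0]],
    [0,[0.045,0,0],[0,0,0]],
    [0,[0.06,0,0],[0,0,0]],
    [0,[0.075,0,0],[0,0,0]],
    [0,[0.09,0,0],[0,0,0]],
    [0,[0.105,0,0],[0,0,0]],
    [0,[0.12,0,0],[0,0,0]],
    [0,[0.12,0,0],[0,0,0]],
    [0,[0.12,0,0],[0,0,0]],
    [0,[0.12,0,0],[0,0,0]],
  ],
)

```text
time: 4.73
eef_pos: [0.5812, 0.1921, 0.1262]
tcp_rot: [-0.403, 0.581, 0.403, 0.581]
contact_force: [-5.3, -1.1, 13.7]
opening: -0.004
```

play_rows(
  rows=[
    [0,[-0.02,0,0],[0,0,0]],
    [0,[-0.05,0,0],[0,0,0]],
    [0,[-0.08,0,0],[0,0,0]],
    [0,[-0.12,0,0],[0,0,0]],
    [0,[-0.12,0,0],[0,0,0]],
    [0,[-0.12,0,0],[0,0,0]],
    [0,[-0.12,0,0],[0,0,0]],
    [0,[-0.12,0,0],[0,0,0]],
  ],
)

```text
time: 5.4
eef_pos: [0.5801, 0.1919, 0.1583]
tcp_rot: [-0.402, 0.582, 0.403, 0.581]
contact_force: [0.4, 0.6, -0.5]
opening: 0.003
```

play_rows(
  rows=[
    [0,[0.03,0,0],[0,0,0]],
    [0,[0.045,0,0],[0,0,0]],
    [0,[0.06,0,0],[0,0,0]],
    [0,[0.075,0,0],[0,0,0]],
    [0,[0.09,0,0],[0,0,0]],
    [0,[0.105,0,0],[0,0,0]],
    [0,[0.12,0,0],[0,0,0]],
    [0,[0.12,0,0],[0,0,0]],
    [0,[0.12,0,0],[0,0,0]],
    [0,[0.12,0,0],[0,0,0]],
  ],
)

```text
time: 6.23
eef_pos: [0.5811, 0.1921, 0.126]
tcp_rot: [-0.403, 0.581, 0.403, 0.581]
contact_force: [-5.1, -1.1, 13.7]
opening: -0.003
```

play_rows(
  rows=[
    [0,[-0.02,0,0],[0,0,0]],
    [0,[-0.05,0,0],[0,0,0]],
    [0,[-0.08,0,0],[0,0,0]],
    [0,[-0.12,0,0],[0,0,0]],
    [0,[-0.12,0,0],[0,0,0]],
    [0,[-0.12,0,0],[0,0,0]],
    [0,[-0.12,0,0],[0,0,0]],
    [0,[-0.12,0,0],[0,0,0]],
  ],
)

```text
time: 6.9
eef_pos: [0.5801, 0.1919, 0.1583]
tcp_rot: [-0.402, 0.582, 0.403, 0.581]
contact_force: [-1.0, -0.6, 0.1]
opening: 0.001
```

```bash
python3 -c "
from h import *
look(3)"
```

```text
6.9 [0.58014569 0.19185066 0.15825304] [-1.  -0.6  0.1]
0.0 [31.8 37.4] 0.012 [32.4 33.8] 0.024 [33.  30.2] 0.036000000000000004 [33.7 26.4] 0.048 [34.3 22.6] 0.06 [35.  18.6]
```

View pics/k3.png

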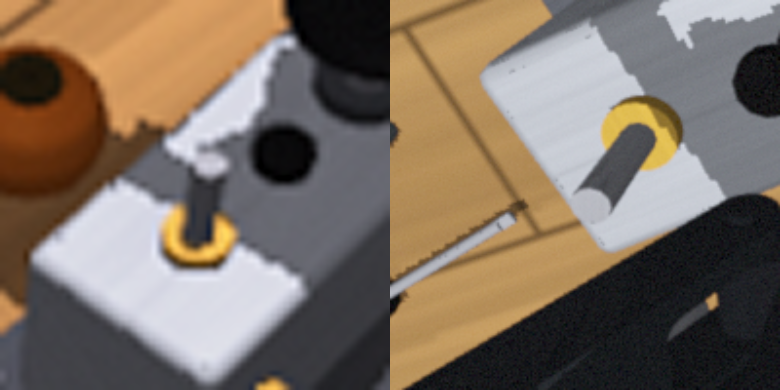

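The pin top is at (210,160) in the crop, which gives 0.036. One more stroke, then another check.

play_rows(
  rows=[
    [0,[0.03,0,0],[0,0,0]],
    [0,[0.045,0,0],[0,0,0]],
    [0,[0.06,0,0],[0,0,0]],
    [0,[0.075,0,0],[0,0,0]],
    [0,[0.09,0,0],[0,0,0]],
    [0,[0.105,0,0],[0,0,0]],
    [0,[0.12,0,0],[0,0,0]],
    [0,[0.12,0,0],[0,0,0]],
    [0,[0.12,0,0],[0,0,0]],
    [0,[0.12,0,0],[0,0,0]],
  ],
)

```text
time: 7.88
eef_pos: [0.5813, 0.1921, 0.1264]
tcp_rot: [-0.403, 0.581, 0.403, 0.581]
contact_force: [-6.4, -0.6, 14.9]
opening: -0.002
```

play_rows(
  rows=[
    [0,[-0.02,0,0],[0,0,0]],
    [0,[-0.05,0,0],[0,0,0]],
    [0,[-0.08,0,0],[0,0,0]],
    [0,[-0.12,0,0],[0,0,0]],
    [0,[-0.12,0,0],[0,0,0]],
    [0,[-0.12,0,0],[0,0,0]],
    [0,[-0.12,0,0],[0,0,0]],
    [0,[-0.12,0,0],[0,0,0]],
  ],
)

```text
time: 8.55
eef_pos: [0.5801, 0.1919, 0.1583]
tcp_rot: [-0.402, 0.582, 0.403, 0.581]
contact_force: [0.3, -0.1, 0.4]
opening: -0.001
```

```bash
python3 -c "
from h import *
look(4)"
```

```text
8.55 [0.58014123 0.19187969 0.15826255] [ 0.3 -0.1  0.4]
0.0 [31.8 37.4] 0.012 [32.4 33.8] 0.024 [33.  30.2] 0.036000000000000004 [33.7 26.4] 0.048 [34.3 22.6] 0.06 [35.  18.6]
```

View pics/k4.png

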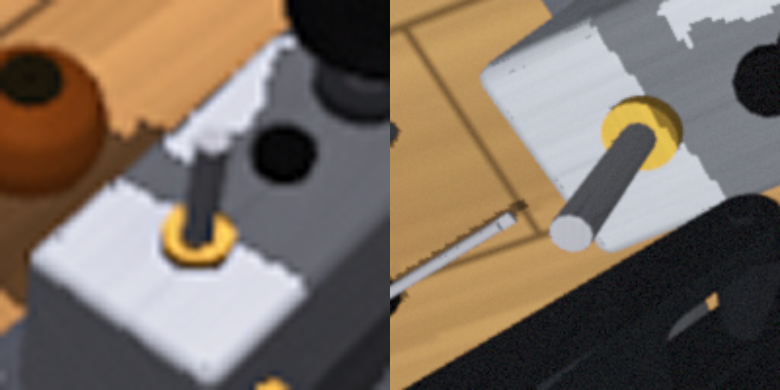

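The pin top is at about (212,138), which gives 0.048, and no black ring shows yet. This is the last stroke, after which I'll rise clear.

play_rows(
  rows=[
    [0,[0.03,0,0],[0,0,0]],
    [0,[0.045,0,0],[0,0,0]],
    [0,[0.06,0,0],[0,0,0]],
    [0,[0.075,0,0],[0,0,0]],
    [0,[0.09,0,0],[0,0,0]],
    [0,[0.105,0,0],[0,0,0]],
    [0,[0.12,0,0],[0,0,0]],
    [0,[0.12,0,0],[0,0,0]],
    [0,[0.12,0,0],[0,0,0]],
    [0,[0.12,0,0],[0,0,0]],
  ],
)

```text
time: 9.53
eef_pos: [0.5813, 0.1921, 0.1262]
tcp_rot: [-0.403, 0.581, 0.403, 0.581]
contact_force: [-4.9, -1.1, 13.4]
opening: -0.002
```

play_rows(
  rows=[
    [0,[-0.02,0,0],[0,0,0]],
    [0,[-0.05,0,0],[0,0,0]],
    [0,[-0.08,0,0],[0,0,0]],
    [0,[-0.12,0,0],[0,0,0]],
    [0,[-0.15,0,0],[0,0,0]],
    [0,[-0.2,0,0],[0,0,0]],
    [0,[-0.25,0,0],[0,0,0]],
    [0,[-0.25,0,0],[0,0,0]],
    [0,[-0.25,0,0],[0,0,0]],
    [0,[-0.25,0,0],[0,0,0]],
  ],
)

```text
time: 10.37
eef_pos: [0.5803, 0.1919, 0.1975]
tcp_rot: [-0.403, 0.582, 0.403, 0.581]
contact_force: [-0.2, -0.3, -0.0]
opening: -0.001
```

```bash
python3 -c "
from h import *
look(5)
k=cv2.imread('pics/k5.png');s=cv2.imread('pics/s5.png')[50:250,230:490]
s=cv2.resize(s,(273,210));z=np.zeros((210,780,3),np.uint8);z[:,:273]=s
z[:,300:636]=cv2.resize(cv2.imread('pics/t5.png'),(336,210));cv2.imwrite('pics/f5.png',np.vstack([k,z]))"
```

```text
10.3667 [0.58027446 0.1919193  0.19747972] [-0.2 -0.3 -0. ]
0.0 [31.8 37.4] 0.012 [32.4 33.8] 0.024 [33.  30.2] 0.036000000000000004 [33.7 26.4] 0.048 [34.3 22.6] 0.06 [35.  18.6]
```

View pics/f5.png

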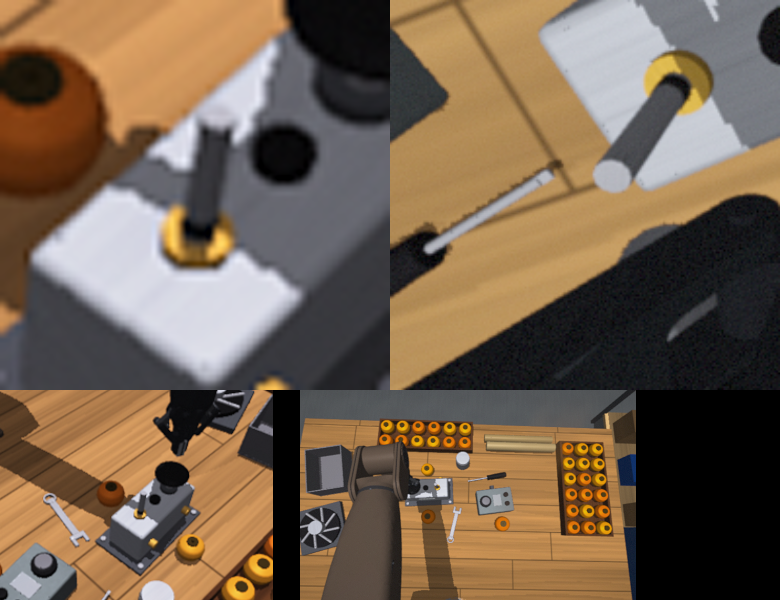

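The black ring now shows above the collar at (197,232) in the scene crop and (678,85) in the wrist crop. The pin top at (217,114) gives 0.060. The plunger is up and the gripper is clear of it, so I'll hand in.

```bash
python3 -c "
from h import *
print(ctrl.sign_off())"
```

```text
the job is handed in; nothing more can be done
None
```

I gave the plunger five full strokes with the closed fingertips, each about 22 mm deep at roughly 15 N or less. I let it spring fully up after each one, stopped there, and handed the job in at about 10.5 s.

- **Pin:** it read about 12 mm out after the first stroke, then 36, 48 and 60 mm at the later checks. At 60 mm the black ring shows above the brass collar in both the scene and wrist pictures.
- **At hand-in:** the plunger was up, the fingertips were about 50 mm above it, and the contact force was about 0 N.
- **Other objects:** the pin and stop button were never approached. The fruit, can and tools look unmoved in the last pictures, by eye only.
- **Disagreements:** an early two-camera fix put the plunger cap about 5–10 mm lower than its known height. I used the given heights instead, and contact fitted them. A sideways force of about 5 N showed at the bottom of each stroke.

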